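Swing the tilting tube rack to its slant and lock it with the pin

TASK

The three culture tubes have to lie at a slant: swing the tilting tube rack by its red lever until it leans 30 degrees towards the robot's side of the stand, then press the black-headed lock pin fully home so that it locks the rack in that position. Leave the loose things around the stand (green tip box, hand lamp, film roll) where they are.

Things in the scene. Friction and masses are not known exactly. Their poses are not given: they have to be found in the camera images.
- stand: aluminium stand screwed to the worktop, base 100 x 244 x 12 mm. Origin on the worktop under the middle of the tilt axis, which runs along the stand's y, 90 mm up. -x is its front (roughly towards the robot, yaw varies), +y the side with the red lever, -y the side with the lock pin. Between two uprights (y -86, +86 mm, 112 mm high) swings a white rack 58 x 150 mm with three capped tubes
- rack (a joint): tilt of rack, lever and index plate in rad: 0 = tubes and lever upright, positive = tops lean to the stand's front (-x), negative = to the back; limits -0.75, 0.75. Wanted: 30 degrees = +0.524. Balanced, with a stiff bearing (0.15 N m, about 1.5 N at the handle): it stays where it is left. Upright, the tube tops are 158 mm above the worktop
- rack_handle (a point): middle of the red handle of the tilt lever: a level round bar parallel to the tilt axis, 20 mm thick, 74 mm long with round ends, reaching from y = 98 to 172 mm of the stand; this point is at y = 135 mm, 115 mm from the tilt axis (straight above it at tilt 0). The steel lever (18 x 8 mm) lies at y = 102 mm. Space behind, before and under the handle is free
- index_notch (a point): mouth of the wanted notch, marked by a yellow dot, on the rim of the rack's steel index plate (60 mm radius, at y = -105 mm); straight under the pin at tilt +0.524. Like notches come there at -0.524 and 0. Chamfered: the pin enters and centres the rack if the tilt is within about 0.10 rad, else it stops on the rim after about 3 mm
- lockpin (a joint): travel of the lock pin in m: 0 = out (up), 0.016 = fully home, the head resting on the blue guide block. No spring: friction of about 1.5 N holds it where it is left; pressing it into a notch takes 2 to 8 N. Starts out
- lockpin_top (a point): centre of the flat top of the lock pin's black round head, 32 mm across, 16 mm high. The pin is vertical, at x = 0, y = -105 mm of the stand, and runs through a blue guide block (36 x 44 mm, top 180 mm up, carried by a post at y = -129 mm). Head top 212 mm above the worktop when out, 196 mm when home; a yellow band shows under the head while out
- tipbox_green: loose green box of pipette tips, 84 x 120 x 63 mm, bystander behind the stand; origin at the centre of its underside
- torch_lamp: loose black and orange hand lamp standing upright, 54 mm across, 176 mm high, bystander at the right behind the stand; origin at the centre of its underside
- film_roll: loose beige roll of sealing film standing on end, 52 mm across, 50 mm high, bystander at the left behind the stand; origin at the centre of its underside

How it is judged:
By the outcome, as a careful person would: the job done as asked, in the order asked, and still so for the second after the job is handed in, with the robot touching nothing.
It also fails if it takes over 42 s, if anything falls off the work surface, if the arm or the gripper's body presses on something with over 40 N, if the wrist force passes 120 N, or if a joint passes its speed limit or range.

ROBOT

A 6-joint arm with a two-finger parallel gripper is mounted at the origin on a cart in front of the work surface, level with it; the furniture and walls round the work are solid. World frame = base frame: x ahead of the robot, y to its left, z up, the work surface at z = 0. Lengths are in mm, angles in degrees, forces in N, time in s.
With the tool pointing down it reaches from about 350 to 850 mm from the base axis. Payload 8.1 kg.
Tool frame: the origin (TCP) lies between the finger pads; the fingertips stand 22 mm ahead of it and the grasp point (between the pads) lies 3 mm ahead of it (r.nose_length is the z of the fingertips in the tool frame, in mm); z points along the fingers, x is the direction in which the jaws open and shut, and the axes are right-handed (so a half turn about z gives the same grasp; the last joint's range is limited). The gripper opens to 85 mm and grips with 20 to 120 N. Pads are 22 mm wide; open, the fingers measure 114 mm over their backs; the gripper's body (76 mm by 85 mm) begins 54 mm behind the grasp point. The pads swing forward as they close: fully open they stand 13 mm farther back than shut.
Start: joints at [-68.892, 7.471, 85.268, -0, 87.261, -4.893], TCP at [263.05, -539.268, 253.292] pointing down, gripper open.
Joint ranges: [-169.43, 169.43], [-51.17, 129.36], [1.28, 143.12], [-76.62, 256.62], [0, 156.53], [-152.29, 152.29]. Speed limits (degrees/s): [136.94, 136.94, 159.86, 180, 180, 180].

INTERFACE

Orientations are given as [roll, pitch, yaw] about the fixed x, y, z axes, in that order (R = Rz(yaw) Ry(pitch) Rx(roll)).
In Python, from bench import r gives the robot as it stands.
- The arm moves only by the shell command python3 -m jog 'ROWS' [FORCE]. ROWS is JSON, a list of rows, each a list of 5 numbers: the shift along the tool's x, y, z in m, then the turn about the tool's z in degrees, then the opening in per cent of the stroke, from 0 (shut) to 100 (fully open). A call has 1 to 8 rows; each row is the pose to reach, as a shift and turn from the pose measured when the call began, along the tool's axes at that moment; what a row does not reach only later rows make up. A row lasts 1/10 s, in which the tool goes at most 50 mm and 8.59 degrees, less where a joint would pass 70% of its speed; a pose out of reach is approached as far as the arm can. A call with a gripper value outside its range is refused whole. The fingers move at their own pace and stop on an object; FORCE is the grip in N (left out, the last holds). Time passes only in rows, so rows that repeat a pose let the fingers close. It gives the time, the measured TCP pose, the force and the opening at its end, in the units of the state.
- r.sense(): the state, without advancing time (a new reading comes with each control period).
- r.snapshot(name): name is "scene" or "side" or "wrist"; returns a dict with "image" (420x560x3 uint8, red, green, blue), "K" (3x3 intrinsics, pixels), "distortion" ([k1, k2, p1, p2, k3] as OpenCV has them; the pictures are not rectified), "T" (4x4, takes a point from camera to world coordinates); the wrist camera has in their place "tool_from_camera" (4x4, takes a point from camera to tool coordinates, whose origin is the TCP and whose axes are the tool frame's). Camera axes: x right, y down, z forward; pixel columns grow to the right and rows downward; lengths in mm; the calibration is good to about 2 mm. A picture is of the moment at which its call begins: read the wrist's pose just before it. There is no depth.
- r.hand_in(): hands the job in, once; it reports no verdict.
Trained networks look in a picture, given as the dict that the camera call returned (one of the last four; its "shot" number tells which), for a name from the list of things; names that differ only in an ending like _2 or _b are one class to them, and where a whole thing is asked for, a point or a joint stands for the part that bears it (a point fixed in the world has none). Each returns a list of dicts, best first, with "conf" (0 to 1); they miss things now and then, are a little off and sometimes report something else, mostly with a low value. They report only what shows in the picture. A call takes as long as a camera call.
- r.search_frame(picture, label): "bbox" ([left, top, right, bottom] in pixels, round what is visible of it).
- r.pinpoint(picture, label): "uv" ([column, row] in pixels: a listed point, or the origin of a listed thing).
The state is a dict: "time": time; "joint_pos": joint angles; "qd": joint speeds; "joint_efforts": joint torques, N m; "tool_pos": TCP position; "tcp_rot": TCP orientation; "ft_force": force on the tool from outside, world axes, zero at the start; "wrist_torque": the same for the moment, N m; "finger_gap": finger opening in mm.
Only numpy, scipy, OpenCV 4.12 (cv2) and the standard library are available. Lean on these libraries where they do the work, as an engineer would, in place of code of your own. Each camera call takes 0.05 s, during which the arm holds its last target. There are 200 camera calls.

## Working session

There is one attempt and no reset: what is moved stays moved. The work goes in short steps, Python scripts to look and compute and a shell command to move; the robot and the scene stay as the last step left them, time stands still between calls to the robot, and variables do not carry over. Pictures are saved under pics/ and viewed, about 8 in all and at most 12, crops included, and the job is handed in when it is done.

```bash
mkdir -p pics; ls; cat > h.py <<'E'
import numpy as np, cv2
from bench import r
from scipy.spatial.transform import Rotation as R
def toolT(s=None):
    s=s or r.sense(); T=np.eye(4); T[:3,:3]=R.from_euler('xyz',s['tcp_rot'],degrees=True).as_matrix(); T[:3,3]=s['tool_pos']; return T
def snap(n):
    Tt=toolT(); p=r.snapshot(n)
    p['W']=np.array(p['T']) if 'T' in p else Tt@np.array(p['tool_from_camera'])
    return p
def ray(p,uv):
    q=cv2.undistortPoints(np.array([[uv]],float),np.array(p['K']),np.array(p['distortion']))[0,0]
    return p['W'][:3,3], p['W'][:3,:3]@np.array([q[0],q[1],1])
def atz(p,uv,z):
    o,d=ray(p,uv); return o+d*(z-o[2])/d[2]
def tri(L):
    A=np.zeros((3,3));b=np.zeros(3)
    for p,uv in L:
        o,d=ray(p,uv); d=d/np.linalg.norm(d); M=np.eye(3)-np.outer(d,d); A+=M;b+=M@o
    x=np.linalg.solve(A,b); return x
def proj(p,X):
    Wi=np.linalg.inv(p['W']); return cv2.projectPoints(np.array(X,float).reshape(-1,3),cv2.Rodrigues(Wi[:3,:3])[0],Wi[:3,3],np.array(p['K']),np.array(p['distortion']))[0][:,0]
def save(p,f): cv2.imwrite('pics/'+f,p['image'][:,:,::-1])
E
cat > m1.py <<'E'
from h import *
P={n:snap(n) for n in('scene','side')}
for n in P: save(P[n],n+'1.png')
for l in ('rack_handle','lockpin_top','index_notch','stand','tipbox_green','torch_lamp','film_roll'):
    L=[]
    for n in P:
        d=r.pinpoint(P[n],l); print(l,n,[(np.round(x['uv']),round(x['conf'],2)) for x in d[:2]])
        if d: L.append((P[n],d[0]['uv']))
    if len(L)==2:
        x=tri(L); print('  ',x.round(1),[np.round(np.linalg.norm(proj(p,x)[0]-uv),1) for p,uv in L])
cv2.imwrite('pics/both.png',np.hstack([P['scene']['image'],P['side']['image']])[:,:,::-1])
for n in P: print(n,P[n]['W'][:3,3].round(0))
E
python3 m1.py
```

```text
pics
rack_handle scene [(array([250., 264.]), 0.65)]
rack_handle side [(array([339., 234.]), 0.66)]
   [511.9 302.4 202.7] [np.float64(0.8), np.float64(1.0)]
lockpin_top scene [(array([341., 198.]), 0.66)]
lockpin_top side [(array([328., 167.]), 0.74), (array([308., 197.]), 0.27)]
   [532.6  62.1 210.9] [np.float64(0.4), np.float64(0.4)]
index_notch scene [(array([325., 210.]), 0.93)]
index_notch side [(array([309., 196.]), 0.98)]
   [567.9  68.9 145.9] [np.float64(0.5), np.float64(0.6)]
stand scene [(array([304., 278.]), 0.65), (array([225., 255.]), 0.48)]
stand side [(array([328., 280.]), 0.71), (array([231., 308.]), 0.47)]
   [519.8 158.1   1.2] [np.float64(0.0), np.float64(0.0)]
tipbox_green scene [(array([227., 254.]), 0.69), (array([301., 278.]), 0.44)]
tipbox_green side [(array([230., 311.]), 0.96)]
   [698.3 268.   -4.2] [np.float64(2.0), np.float64(2.6)]
torch_lamp scene [(array([355., 217.]), 0.85)]
torch_lamp side [(array([297., 221.]), 0.71)]
   [598.6 -81.1  -5. ] [np.float64(1.1), np.float64(1.2)]
film_roll scene [(array([201., 293.]), 0.79)]
film_roll side [(array([262., 350.]), 0.64)]
   [622.8 377.6  16.6] [np.float64(1.9), np.float64(2.7)]
scene [160. 485. 790.]
side [542. 860. 553.]
```

View pics/scene1.png

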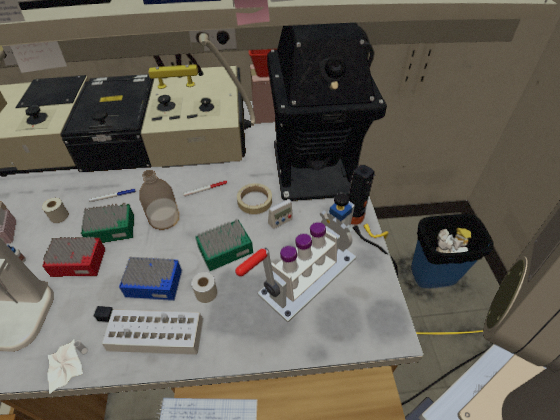

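View pics/side1.png

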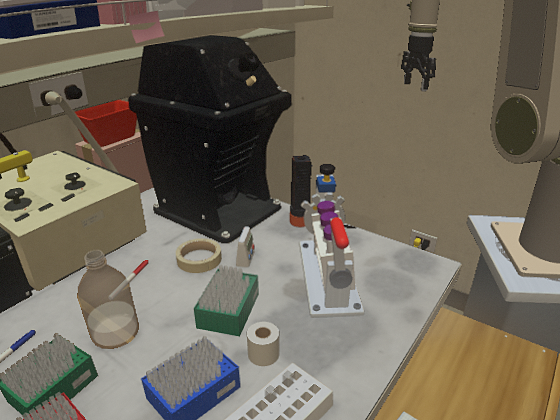

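The scene view shows the stand at about (305, 275), with the red handle at (250, 264) and the blue guide block with the pin at (341, 205). In the side view the handle is at (339, 234) and the pin head at (328, 167). The rack looks near upright. Next I fit the stand pose and tilt to these pixels.

```bash
cat > fit.py <<'E'
from h import *
from scipy.optimize import least_squares
def pts(v):
    x,y,yaw,t=v
    S=np.array([[-115*np.sin(t),135,90+115*np.cos(t)],[0,-105,212],[-60*np.sin(t-.524),-105,90+60*np.cos(t-.524)],[0,0,0]])
    return S@R.from_euler('z',yaw).as_matrix().T+[x,y,0]
def fit(obs,v0=(520,162,.1,0)):  # obs: list of (pic, idx, uv)
    f=lambda v: np.concatenate([proj(p,pts(v)[i])[0]-uv for p,i,uv in obs])
    s=least_squares(f,v0,loss='soft_l1',x_scale=[10,10,.1,.1]); return s.x,f(s.x).reshape(-1,2)
E
python3 - <<'E'
from fit import *
P={n:snap(n) for n in('scene','side')}
U={'scene':[(250,264),(341,198),(325,210),(304,278)],'side':[(339,234),(328,167),(309,196),(328,280)]}
v,e=fit([(P[n],i,np.array(u)) for n in P for i,u in enumerate(U[n])])
print(v.round(3),np.degrees(v[2:]).round(1));print(e.round(1).tolist());print(pts(v).round(1))
s=r.sense();print(s['tool_pos'],s['tcp_rot'],s['finger_gap'],r.nose_length);print(toolT(s)[:3,:3].round(3))
E
```

```text
[ 5.19768e+02  1.64580e+02  1.34000e-01 -9.70000e-02] [ 7.7 -5.6]
[[0.4, -2.5], [0.0, -1.1], [0.6, 1.0], [-2.3, 2.1], [0.2, -1.1], [-0.5, -1.1], [0.0, 2.5], [0.3, 2.5]]
[[512.8 299.9 204.5]
 [533.8  60.5 212. ]
 [568.4  65.2 138.8]
 [519.8 164.6   0. ]]
[ 263.02662617 -539.27335015  253.30452499] [ 1.79999322e+02  6.08866050e-04 -6.40021562e+01] 85.30577277737062 22.0
[[ 0.438 -0.899 -0.   ]
 [-0.899 -0.438  0.   ]
 [-0.     0.    -1.   ]]
```

```bash
python3 -m jog '[[-0.32,-0.29,-0.1,-36,60],[-0.64,-0.58,-0.107,-71.7,60],[-0.64,-0.58,-0.107,-71.7,60],[-0.64,-0.58,-0.107,-71.7,60],[-0.64,-0.58,-0.107,-71.7,60],[-0.64,-0.58,-0.107,-71.7,60],[-0.64,-0.58,-0.107,-71.7,60],[-0.64,-0.58,-0.107,-71.7,60]]' 20
```

```text
time: 1.7
tool_pos: [373.6, -156.8, 305.9]
tcp_rot: [180.0, -0.1, 5.1]
ft_force: [0.8, -0.5, 0.3]
finger_gap: 51.3
```

```bash
python3 -m jog '[[0.17,-0.43,-0.054,-2.6,60],[0.17,-0.43,-0.054,-2.6,60],[0.17,-0.43,-0.054,-2.6,60],[0.17,-0.43,-0.054,-2.6,60],[0.17,-0.43,-0.054,-2.6,60],[0.17,-0.43,-0.054,-2.6,60],[0.17,-0.43,-0.054,-2.6,60],[0.17,-0.43,-0.054,-2.6,60]]'; python3 -m jog '[[0,-0.03,0,0,60],[0,-0.03,0,0,60]]'
cat > m2.py <<'E'
import sys
from fit import *
P={n:snap(n) for n in('scene','side','wrist')}
save(P['wrist'],sys.argv[1]); obs=[]
for i,l in enumerate(('rack_handle','lockpin_top','index_notch','stand')):
    for n in P:
        d=r.pinpoint(P[n],l)
        if d: print(l,n,np.round(d[0]['uv']),round(d[0]['conf'],2)); obs.append((P[n],i,np.array(d[0]['uv'])))
v,e=fit(obs); print(v.round(3),np.degrees(v[2:]).round(1));print(e.round(1).tolist());print(pts(v).round(1))
s=r.sense();print(np.round(s['time'],2),s['tool_pos'].round(1),s['tcp_rot'].round(1),s['ft_force'].round(1),s['finger_gap'])
E
python3 m2.py w1.png
```

```text
time: 2.5
tool_pos: [486.0, 224.7, 352.4]
tcp_rot: [180.0, -0.1, 7.7]
ft_force: [0.5, 0.1, 0.8]
finger_gap: 51.1
time: 2.7
tool_pos: [481.3, 258.3, 352.0]
tcp_rot: [-180.0, -0.1, 8.0]
ft_force: [0.3, -0.7, -1.0]
finger_gap: 51.3
rack_handle scene [252. 264.] 0.93
rack_handle side [339. 232.] 0.87
rack_handle wrist [329. 156.] 0.76
lockpin_top scene [344. 200.] 0.56
lockpin_top side [328. 169.] 0.72
index_notch scene [324. 214.] 0.97
index_notch side [306. 197.] 0.89
index_notch wrist [339. 367.] 0.61
stand scene [301. 276.] 0.65
stand side [327. 281.] 0.82
stand wrist [298. 241.] 0.62
[ 5.18959e+02  1.62787e+02  1.63000e-01 -1.31000e-01] [ 9.3 -7.5]
[[-0.3, -2.7], [0.5, 0.3], [0.1, 0.7], [-2.7, -3.9], [-1.9, -3.5], [1.0, -3.6], [1.3, 2.0], [-0.4, -0.4], [1.2, 4.4], [1.6, 1.2], [0.5, -1.5]]
[[511.9 298.4 204. ]
 [536.   59.2 212. ]
 [572.   65.1 137.6]
 [519.  162.8   0. ]]
3.45 [482.1 254.3 352.5] [ 1.8e+02 -1.0e-01  7.7e+00] [ 0.4 -0.1 -0.1] 51.36289034101228
```

View pics/w1.png

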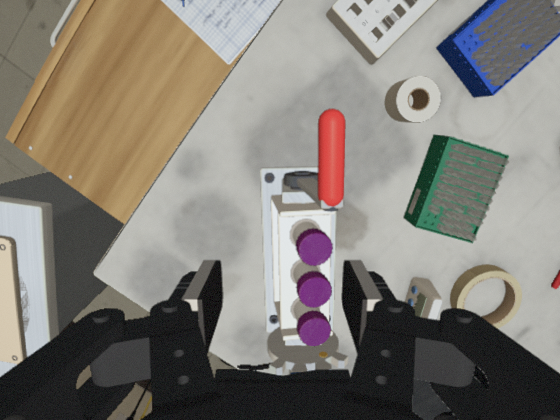

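The wrist view shows the handle as a vertical red bar from (331, 110) to (331, 204), its middle at (331, 157). The rack leans back slightly (tilt about -7°). This agrees with the fit, so I descend over the handle.

```bash
python3 -m jog '[[0.036,-0.042,0,-1,60],[0.036,-0.042,0,-1,60],[0.036,-0.042,0.05,-1,60],[0.036,-0.042,0.08,-1,60],[0.036,-0.042,0.08,-1,60],[0.036,-0.042,0.08,-1,60]]'; python3 - <<'E'
from h import *
p=snap('wrist'); save(p,'w2.png'); d=r.pinpoint(p,'rack_handle'); print(d)
if d: print(atz(p,d[0]['uv'],204))
s=r.sense(); print(s['tool_pos'],s['tcp_rot'])
E
```

```text
time: 4.05
tool_pos: [512.1, 300.6, 273.1]
tcp_rot: [179.9, -0.1, 8.7]
ft_force: [0.1, 0.5, 0.4]
finger_gap: 51.3
[{'uv': [284.9, 243.6], 'conf': 0.64}]
[513.97468412 299.17833441 204.        ]
[513.30643351 301.11135329 275.67221156] [-179.96895709   -0.33837174    8.6820293 ]
```

View pics/w2.png

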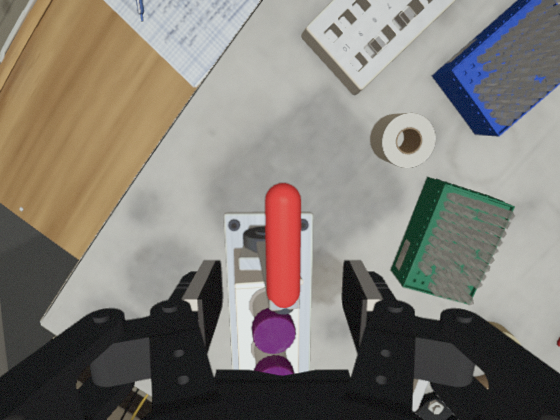

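The handle runs from (283, 185) to (283, 307) and is centred between the fingers. The network point agrees to 2 mm, so I lower and close.

```bash
python3 -m jog '[[0.001,0,0.04,0,60],[0.001,0,0.068,0,60],[0.001,0,0.068,0,60],[0.001,0,0.068,0,20],[0.001,0,0.068,0,20],[0.001,0,0.068,0,20],[0.001,0,0.068,0,20],[0.001,0,0.068,0,20]]' 20
```

```text
time: 4.95
tool_pos: [516.2, 302.1, 211.0]
tcp_rot: [-179.9, -0.6, 8.7]
ft_force: [-0.4, -0.0, 6.5]
finger_gap: 19.3
```

```bash
python3 -m jog '[[-0.009,0,-0.001,0,20],[-0.018,0,-0.001,0,20],[-0.03,0,0,0,20],[-0.041,0,0.001,0,20],[-0.057,0,0.006,0,20],[-0.067,0,0.01,0,20],[-0.0755,0,0.014,0,20],[-0.0755,0,0.014,0,20]]'; python3 m2.py w3.png
```

```text
time: 5.75
tool_pos: [439.9, 290.5, 195.8]
tcp_rot: [-179.9, -0.5, 8.7]
ft_force: [-3.1, -1.5, 5.3]
finger_gap: 19.1
rack_handle scene [277. 292.] 0.65
rack_handle side [383. 241.] 0.62
rack_handle wrist [285. 302.] 0.67
lockpin_top side [329. 169.] 0.58
index_notch scene [339. 218.] 0.81
index_notch side [327. 193.] 0.94
stand scene [302. 276.] 0.62
stand side [331. 281.] 0.88
stand wrist [492. 147.] 0.61
[5.21519e+02 1.61021e+02 1.33000e-01 5.68000e-01] [ 7.6 32.6]
[[1.6, -2.2], [0.4, -0.8], [0.1, -2.6], [-2.4, -3.7], [0.1, -1.9], [-0.4, -0.2], [0.6, 2.8], [-3.5, 0.8], [-152.2, 183.0]]
[[442.2 286.6 186.9]
 [535.5  57.  212. ]
 [532.9  56.6 149.9]
 [521.5 161.    0. ]]
6.5 [440.4 290.6 196.1] [-179.9   -0.5    8.7] [-3.6 -2.6  8.2] 19.4940640811141
```

View pics/w3.png

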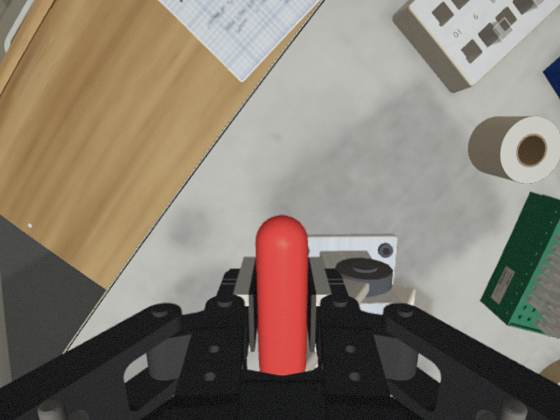

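The handle is still gripped at (283, 300), and tilt estimates run from 0.54 to 0.57. I ease it back 2 mm, release and rise.

```bash
python3 -m jog '[[0.002,0,0,0,20],[0.002,0,0,0,20],[0.002,0,0,0,45],[0.002,0,0,0,45],[0.002,0,0,0,45],[0.002,0,-0.04,0,45],[0.002,0,-0.09,0,45],[0.002,0,-0.14,0,45]]'
```

```text
time: 7.3
tool_pos: [440.5, 290.2, 336.6]
tcp_rot: [-179.9, -0.3, 8.7]
ft_force: [1.2, -0.1, 0.2]
finger_gap: 38.6
```

```bash
python3 -m jog '[[0.059,0.241,0.01,0,0],[0.059,0.241,0.01,0,0],[0.059,0.241,0.01,0,0],[0.059,0.241,0.01,0,0],[0.059,0.241,0.01,0,0],[0.059,0.241,0.01,0,0],[0.059,0.241,0.01,0,0],[0.059,0.241,0.01,0,0]]'; python3 m2.py w4.png
```

```text
time: 8.1
tool_pos: [535.1, 61.6, 326.4]
tcp_rot: [-179.9, -0.3, 8.7]
ft_force: [0.4, -0.2, -0.4]
finger_gap: 0.0
rack_handle scene [281. 292.] 0.91
rack_handle side [382. 237.] 0.58
lockpin_top scene [343. 198.] 0.45
lockpin_top side [330. 167.] 0.65
lockpin_top wrist [277. 223.] 0.74
index_notch scene [338. 218.] 0.96
index_notch side [322. 192.] 0.9
stand scene [302. 279.] 0.74
stand side [329. 282.] 0.91
stand wrist [280.  90.] 0.7
[5.18258e+02 1.62752e+02 1.37000e-01 5.11000e-01] [ 7.9 29.3]
[[-3.9, -2.5], [0.9, 2.4], [-1.0, -0.6], [-1.4, -1.7], [0.1, 0.5], [0.2, -1.6], [4.2, 1.1], [1.0, 1.2], [0.1, 0.0], [-0.7, -0.3]]
[[444.  288.8 190.3]
 [532.6  58.7 212. ]
 [533.4  58.8 150. ]
 [518.3 162.8   0. ]]
8.85 [535.4  60.9 326.6] [-179.9   -0.3    8.7] [-0.8  0.   0.1] 0.05775322784254435
```

View pics/w4.png

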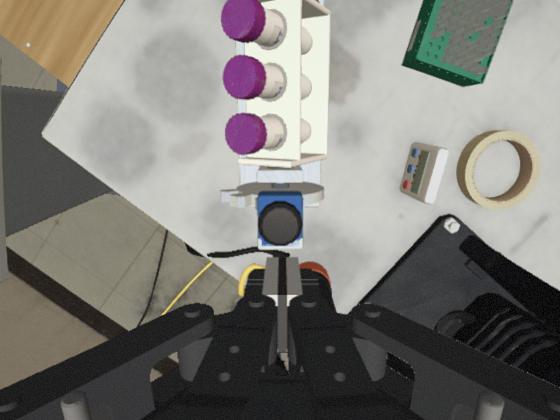

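The wrist view shows the pin head at (281, 223), directly ahead of the fingertips, with the tubes leaning to the front. The fit gives a tilt of 29.3°. I go down onto the pin.

```bash
python3 -m jog '[[-0.002,0.002,0.04,0,0],[-0.002,0.002,0.08,0,0],[-0.002,0.002,0.086,0,0],[-0.002,0.002,0.09,0,0],[-0.002,0.002,0.093,0,0],[-0.002,0.002,0.096,0,0],[-0.002,0.002,0.099,0,0],[-0.002,0.002,0.102,0,0]]'
```

```text
time: 9.65
tool_pos: [535.1, 58.9, 225.8]
tcp_rot: [-180.0, -0.5, 8.7]
ft_force: [2.2, -0.6, 0.8]
finger_gap: -0.2
```

```bash
python3 -m jog '[[0,0,0.003,0,0],[0,0,0.006,0,0],[0,0,0.008,0,0],[0,0,0.009,0,0],[0,0,0.01,0,0],[0,0,0.01,0,0]]'
```

```text
time: 10.25
tool_pos: [535.6, 58.9, 217.9]
tcp_rot: [-180.0, -0.6, 8.7]
ft_force: [-5.6, -0.5, 14.5]
finger_gap: 0.0
```

The tip is at 196 mm and the force is rising, so the pin looks home. I press a little more to be sure, then retreat.

```bash
python3 -m jog '[[0,0,0.002,0,0],[0,0,0.003,0,0],[0,0,0.003,0,0]]'; python3 -m jog '[[0,0,-0.03,0,0],[0,0,-0.08,0,0],[0,0.03,-0.12,0,0],[-0.05,0.07,-0.14,0,0],[-0.1,0.11,-0.14,0,0],[-0.15,0.15,-0.14,0,0],[-0.15,0.15,-0.14,0,0],[-0.15,0.15,-0.14,0,0]]'; python3 - <<'E'
from h import *
a=snap('side');b=snap('scene')
f=lambda p,c:cv2.resize(p['image'][c[1]:c[1]+150,c[0]:c[0]+130],None,fx=3,fy=3,interpolation=2)
cv2.imwrite('pics/end.png',np.hstack([f(a,(265,145)),f(b,(245,175))])[:,:,::-1])
for l in('tipbox_green','torch_lamp','film_roll','lockpin_top'):
    L=[(p,d[0]['uv']) for p in(a,b) if (d:=r.pinpoint(p,l))]
    print(l,tri(L).round(1) if len(L)==2 else L and L[0][1])
E
python3 m2.py w5.png | tail -6
```

```text
time: 10.55
tool_pos: [535.8, 58.9, 217.9]
tcp_rot: [-180.0, -0.6, 8.7]
ft_force: [-10.8, 0.0, 21.2]
finger_gap: -0.2
time: 11.35
tool_pos: [406.2, -115.6, 356.5]
tcp_rot: [179.9, -0.6, 8.4]
ft_force: [1.0, -0.0, -0.5]
finger_gap: -0.3
tipbox_green [699.4 275.8   7.1]
torch_lamp [ 5.97e+02 -7.73e+01  2.00e-01]
film_roll [206.1, 292.8]
lockpin_top [341.1, 201.4]
[[-2.7, -1.8], [2.8, -0.2], [0.9, -6.6], [1.8, -9.4], [8.6, -1.4], [3.2, -1.8], [99.3, -116.6], [2.0, 0.7], [-0.3, -0.6]]
[[441.2 285.2 187. ]
 [532.2  54.7 212. ]
 [529.6  54.4 149.9]
 [519.2 158.9   0. ]]
12.6 [ 408.8 -112.4  356.2] [-180.    -0.6    8.7] [ 0.5  0.5 -0.3] -0.06695492494203888
```

View pics/end.png

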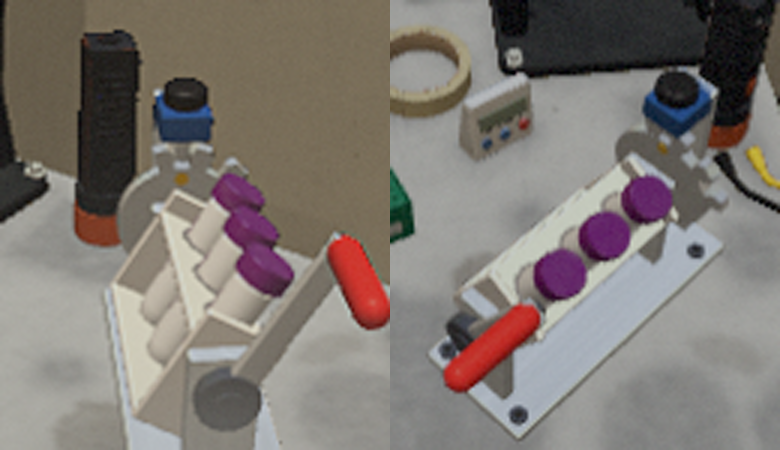

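The close-ups show the pin head flat on the blue block with no yellow band, at (185, 97) and (676, 88). The notch's yellow dot is right under the pin at (182, 178), the rack leans to the front, and the lamp, tip box and film roll were never approached.

```bash
python3 -c "
from bench import r
print(r.hand_in())"
```

```text
the job is handed in; nothing more can be done
None
```

The rack now leans 30° towards the robot's side, and the lock pin is pressed home in the wanted notch. The job was handed in at about 12.6 s of the 42 s. I swung the rack by gripping the red handle and moving it along its arc. After letting go and rising, I pressed the pin with closed fingers.

**Tilt:** The fit to the camera images gave 29.3° before locking. Afterwards the notch's yellow dot sits right under the pin.

**Pin:** The fingertips stopped at about 196 mm, the home height, with up to 21 N of upward force. No yellow band shows under the head.

**Loose things:**
- The lamp was within about 5 mm of its first reading.
- The tip box differed by 8 mm sideways and 11 mm in height, more than the usual network error. The robot never came near it and no contact was felt.
- The film roll was found in only one camera at the end, about 5 pixels from where it had been.

**Check that disagreed:** My last pose fit had large residuals. It assumes the pin head is still out, and one wrist-camera detection was clearly wrong. I relied on the close-up picture and the press height instead.

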